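# Dry-fit a half-lapped door frame on the assembly board

### The arm

A 7-joint arm with a two-finger parallel gripper is mounted at the origin on a cart in front of the work surface, level with it; the furniture and walls round the work are solid. World frame = base frame: x ahead of the robot, y to its left, z up, the work surface at z = 0. Lengths are in m, angles in degrees, forces in N, time in s.
With the tool pointing down it reaches from about 0.425 to 0.875 m from the base axis. Payload 9.9 kg.
Tool frame: the origin (TCP) lies between the finger pads; the fingertips stand 14 mm ahead of it and the grasp point (between the pads) lies 5 mm behind it; z points along the fingers, y is the line along which they close (so a half turn about z gives the same grasp; the last joint's range is limited). The gripper opens to 85 mm and grips with 20 to 120 N. Pads are 22 mm wide; open, the fingers measure 114 mm over their backs; the gripper's body (76 mm by 85 mm) begins 54 mm behind the grasp point. The pads swing forward as they close: fully open they stand 13 mm farther back than shut.
Start: joints at [64.985, 32.985, 1.427, 82.34, -0.859, 64.687, -3.237], TCP at [0.233, -0.633, 0.245] pointing down, gripper open.
Joint ranges: [-157.87, 157.87], [-19.46, 123.44], [-87.15, 90], [11.01, 140.99], [-62.26, 242.26], [9.8, 113.94], [-161.44, 161.44]. Speed limits (degrees/s): [127.2, 127.2, 172.46, 172.46, 180, 180, 180].

### API

Orientations are given as [roll, pitch, yaw] about the fixed x, y, z axes, in that order (R = Rz(yaw) Ry(pitch) Rx(roll)).
In Python, from station import manip gives the robot as it stands. Calls block until the motion is done:
- manip.move_ptp(position, orientation): joint-space move of the TCP to a pose.
- manip.movel(position, feed=0.15, orientation=None, stop_force=None): straight line of the TCP; orientation=None keeps the orientation; feed is the mean speed in m/s. With stop_force (N) it stops when the force on the tool has changed by that much, and returns True; else False.
- manip.goto_joints(angles): joint-space move.
- manip.set_gripper(opening, newtons=None): finger opening in m; newtons is the grip in N (None keeps the last); returns when the fingers have stopped.
- manip.sleep(seconds).
- manip.ik(position, orientation): joint angles nearest the present ones, or None.
- manip.get_image(name): name is "scene" or "top" or "wrist"; returns the picture (420x560x3 uint8, red, green, blue); there is no depth.
- manip.camera_params(name): a dict with "fx", "fy", "cx", "cy" (pixels), "eye" and "rotation" of the camera in the world. Camera axes: x right, y down, z forward; pixel columns grow to the right and rows downward; lengths in m; the calibration is good to about 2 mm. A picture is of the moment at which its call begins: read the wrist's pose just before it. camera_params takes no time and is no camera call; for the wrist camera it gives the pose at the moment of the call.
A pose or a line that the arm cannot do raises manip.PlanningError and nothing moves.
- manip.job_done(): hands the job in; it is judged then, once.
Readings, each from a call of its own:
- manip.current_time_s(): time.
- manip.current_qpos(): joint angles.
- manip.current_qvel(): joint speeds.
- manip.current_effort(): joint torques, N m.
- manip.current_tcp_pos(): TCP position.
- manip.current_orientation(): TCP orientation.
- manip.current_ft_force(): force on the tool from outside, world axes, zero at the start.
- manip.current_torque(): the same for the moment, N m.
- manip.current_grip_width(): finger opening in m.
- manip.current_finger_force(): force on a finger pad.
Only numpy, scipy, OpenCV 4.12 (cv2) and the standard library are available. Lean on these libraries where they do the work, as an engineer would, in place of code of your own. Each camera call takes 0.05 s, during which the arm holds its last target. There are 200 camera calls.

### The job

Dry-fit the small half-lapped door frame on the assembly board: lay the two stiles in the long side channels with their long laps at the wide end, then set the wide bottom rail and the narrow top rail across them in the end channels so that the laps close and all four members lie fully down on the board. Leave the plain sticks and the try square where they are.

Things in the scene. Friction and masses are not known exactly. Their poses are not given: they have to be found in the camera images.
- board: fixed wooden board 151 x 131 x 18 thick with low dark fences and a dark centre block (x -36.5 to 24.5, y -26.5 to 26.5), all 11 high, bevelled lead-in above 4. Origin: underside centre, on the bench; z up, x along the two side channels to the wide end. Floor 18 above bench, 127 x 107 between fences. Side channels 27 wide: stiles lie at x 0, y +40 and -40. Fingers must stay 12 above the floor
- wide_channel (a point): centre, on the floor, of the 39 mm wide end channel of the board (board x = +44, y = 0, 18 above the bench), between centre block and end fence. The bottom rail's origin belongs here, its length along the board's y, its half-laps over the stiles' long laps. Axes as the board's
- narrow_channel (a point): centre, on the floor, of the 27 mm wide end channel of the board (board x = -50, y = 0, 18 above the bench), opposite the wide one. The top rail's origin belongs here, its length along the board's y, its half-laps over the stiles' short laps. Axes as the board's
- stile_a: one of two identical stiles, pale wood, 124 long x 24 wide x 28 thick, lying joint face up. Origin: middle of the underside; x along its length, z up. Its ends are half-laps, cut from above to 14 thick: 40 long at the +x end, 28 long at the -x end; the full-thickness middle, to grip across the 24 width, spans x = -34 to +22. Either stile may go in either side channel, +x end to the wide end
- stile_b: one of two identical stiles, pale wood, 124 long x 24 wide x 28 thick, lying joint face up. Origin: middle of the underside; x along its length, z up. Its ends are half-laps, cut from above to 14 thick: 40 long at the +x end, 28 long at the -x end; the full-thickness middle, to grip across the 24 width, spans x = -34 to +22. Either stile may go in either side channel, +x end to the wide end
- bottom_rail: the wide bottom rail, pale wood, 104 long x 36 wide x 28 thick, lying joint face down. Origin: middle of the underside; x along its length, z up; both ends alike. The middle 49 is full thickness and stands on the bench; beyond it both ends are cut away below (half-laps), leaving the upper 13.5 thick. Grip across its width at the middle
- top_rail: the narrow top rail, pale wood, 104 long x 24 wide x 28 thick, lying joint face down. Origin: middle of the underside; x along its length, z up; both ends alike. The middle 49 is full thickness and stands on the bench; beyond it both ends are cut away below (half-laps), leaving the upper 13.5 thick. Grip across its width at the middle
- stick_a: plain stick of pale wood, about 100 x 26 x 24, no laps; not part of the frame (bystander), lying before the open pine box, whose walls are 100 high (the drawer cabinet right of the board is 108 high: carry things over both). Origin: middle of its underside
- stick_b: plain stick of weathered greyish wood, about 110 x 30 x 22, no laps; not part of the frame (bystander). Origin: middle of its underside
- small_square: small try square, wooden stock with a steel blade, about 148 long and 12 high, lying flat behind the board (bystander). Origin: middle of its underside

How it is judged:
By the outcome, as a careful person would: the job done as asked, in the order asked, and still so for the second after the job is handed in, with the robot touching nothing.
It also fails if it takes over 118 s, if anything falls off the work surface, if the arm or the gripper's body presses on something with over 40 N, if the wrist force passes 120 N, or if a joint passes its speed limit or range.

## Working session

There is one attempt and no reset: what is moved stays moved. The work goes in short steps, each a Python script; the robot and the scene stay as the last script left them, time stands still between calls to the robot, and variables do not carry over. Pictures are saved under pics/ and viewed, at most 14 in all, crops included, and the job is handed in when it is done.

```bash
ls; mkdir -p pics
python3 - <<'E'
from station import manip
import cv2
for n in ["scene","top"]:
    im=manip.get_image(n); cv2.imwrite(f"pics/{n}0.png",im[:,:,::-1]); 
    p=manip.camera_params(n); print(n,{k:(v.round(4).tolist() if hasattr(v,'round') and hasattr(v,'tolist') else v) for k,v in p.items()})
print(manip.current_time_s(),manip.current_orientation())
E
```

```text
pics
scene {'fx': 407.59496784509076, 'fy': 407.59496784509076, 'cx': 280.0606419286892, 'cy': 208.439728847156, 'eye': [-0.0955, 1.084, 0.5626], 'rotation': [-112.2126, 0.632, -147.5162]}
top {'fx': 514.0735404958074, 'fy': 514.0735404958074, 'cx': 278.7227785676723, 'cy': 218.8545927034102, 'eye': [0.3936, 0.0513, 1.4991], 'rotation': [-172.0623, -0.5598, -91.437]}
0.1 [-1.79917425e+02  5.67855677e-03  2.02128566e+01]
```

View pics/top0.png

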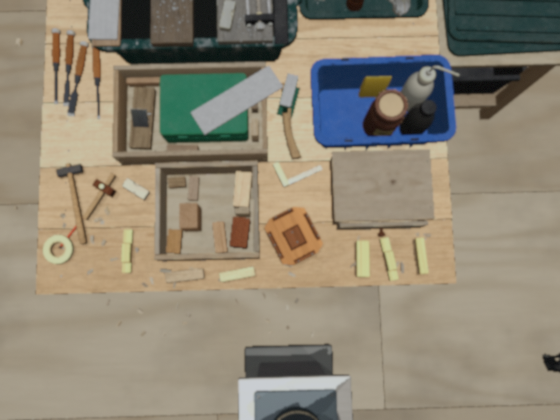

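View pics/scene0.png

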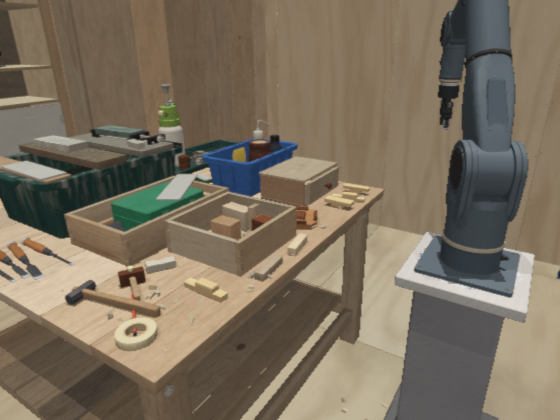

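The top view shows the board at about (293,236). Frame members are at (363,258), (389,258), (421,255) and (127,250). Stick_a is at (237,274) and the grey stick at (185,275). Next I'll enlarge the crops and compute coarse positions.

```bash
cat > h.py <<'E'
import numpy as np, cv2
from scipy.spatial.transform import Rotation as R
from station import manip
def cam(n):
    p=manip.camera_params(n); r=np.array(p["rotation"],float)
    M=r if r.shape==(3,3) else R.from_euler("xyz",r,degrees=True).as_matrix()
    return np.array([[p["fx"],0,p["cx"]],[0,p["fy"],p["cy"]],[0,0,1]]),M,np.array(p["eye"])
def ray(c,uv,z):
    K,M,e=c; uv=np.atleast_2d(np.array(uv,float))
    d=(M@np.linalg.inv(K)@np.c_[uv,np.ones(len(uv))].T).T
    return e+d*((z-e[2])/d[:,2])[:,None]
def proj(c,P):
    K,M,e=c; q=(K@M.T@(np.atleast_2d(P)-e).T).T; return q[:,:2]/q[:,2:]
def shot(n,f):
    c=cam(n); im=manip.get_image(n)[:,:,::-1].copy(); cv2.imwrite(f"pics/{f}.png",im); np.savez(f"pics/{f}.npz",K=c[0],M=c[1],e=c[2]); return c,im
def load(f):
    d=np.load(f"pics/{f}.npz"); return (d["K"],d["M"],d["e"]),cv2.imread(f"pics/{f}.png")
E
python3 - <<'E'
from h import *
c=cam("top"); print(c[1].round(3).tolist())
for n,u in dict(board=(293,236),r1=(363,258),r2=(389,258),r3=(421,255),l=(127,250),sa=(237,274)).items(): print(n,ray(c,u,0.028).round(3))
im=cv2.imread("pics/top0.png")
a=cv2.resize(im[225:290,340:440],None,fx=6,fy=6,interpolation=cv2.INTER_CUBIC)
b=cv2.resize(im[225:290,105:150],None,fx=4,fy=4,interpolation=cv2.INTER_CUBIC)
o=np.zeros((390,800,3),np.uint8); o[:,:600]=a; o[:260,600:780]=b
cv2.imwrite("pics/crop0.png",o)
w=manip.camera_params("wrist"); print(w, manip.current_tcp_pos())
E
```

```text
[[-0.025, -0.99, 0.138], [-1.0, 0.023, -0.013], [0.01, -0.138, -0.99]]
board [[ 0.548 -0.008  0.028]]
r1 [[ 0.479 -0.207  0.028]]
r2 [[ 0.478 -0.281  0.028]]
r3 [[ 0.484 -0.374  0.028]]
l [[0.519 0.467 0.028]]
sa [[0.443 0.154 0.028]]
{'fx': 338.0243120838894, 'fy': 338.0243120838894, 'cx': 274.458574761572, 'cy': 204.73599027165037, 'eye': array([ 0.30755766, -0.60583296,  0.37300874]), 'rotation': array([ 1.62133060e+02,  9.92853720e-02, -6.97691331e+01])} [ 0.23306155 -0.63307978  0.24455865]
```

View pics/crop0.png

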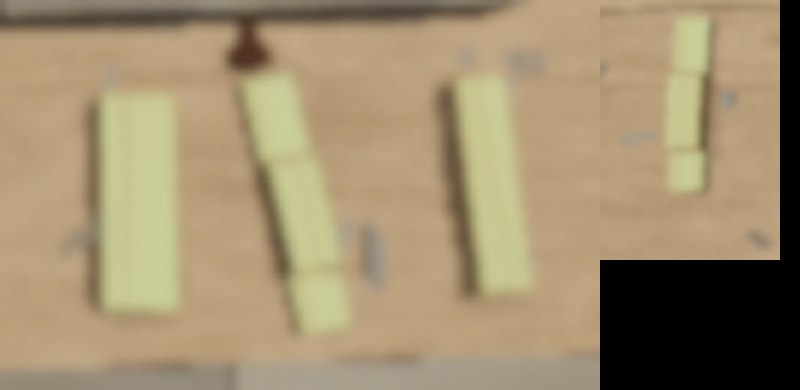

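Both stiles show their laps, with the long lap towards world +x: the middle one of the right-hand group, and the one on the left. The bottom rail is at crop (138,200) and the top rail at (490,185). Next come the close wrist views.

Run:
```python
from h import *
for f,p,yaw in [("wR",(0.49,-0.29,0.25),0),("wB",(0.53,-0.01,0.25),0),("wL",(0.50,0.45,0.25),20)]:
    manip.move_ptp(p,[180,0,yaw]); manip.sleep(.15); c,im=shot("wrist",f); print(f,manip.current_qpos().round(0) if hasattr(manip.current_qpos(),'round') else manip.current_qpos(), manip.current_time_s())
a=[cv2.resize(load(f)[1],(400,300),interpolation=cv2.INTER_AREA) for f in("wR","wB","wL")]
cv2.imwrite("pics/mont1.png",np.vstack([np.hstack(a[:2]),np.hstack([a[2],a[2]*0])]))
```

```text
wR [ 24.  24.   3.  98.  -1.  58. -63.] 1.8833
wB [ -4.  20.  -0. 104.   0.  56. -94.] 3.175
wL [ -40.   33.   -9.   82.    6.   66. -121.] 5.0583
```

View pics/mont1.png

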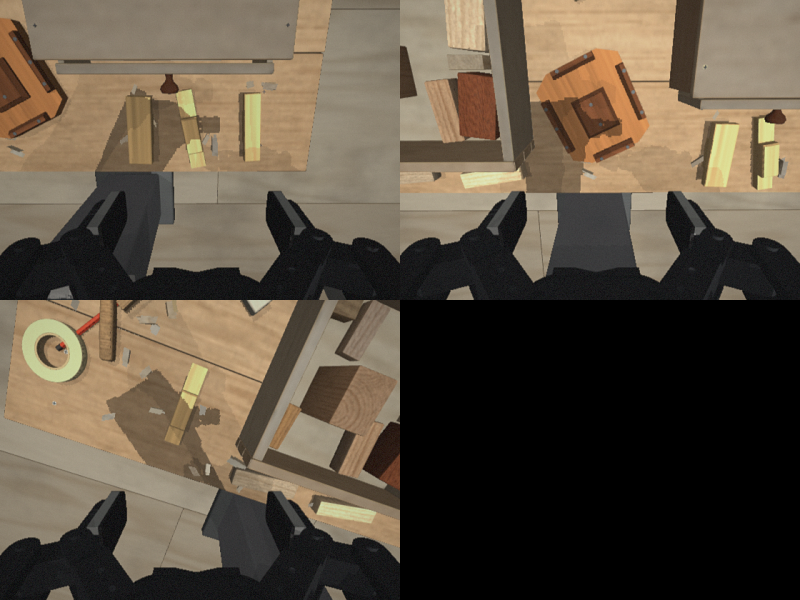

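The wrist views show four members and the board, with shadows over some members. I'll enlarge the board and the members.

Run:
```python
from h import *
b=load("wB")[1][55:240,180:360]; b=cv2.resize(b,None,fx=3,fy=3,interpolation=cv2.INTER_CUBIC)
cv2.imwrite("pics/cB.png",b)
r=load("wR")[1][110:245,165:385]; r=cv2.resize(r,None,fx=2.5,fy=2.5,interpolation=cv2.INTER_CUBIC)
l=load("wL")[1][75:220,215:300]; l=cv2.resize(l,None,fx=2.5,fy=2.5,interpolation=cv2.INTER_CUBIC)
o=np.zeros((370,790,3),np.uint8); o[:r.shape[0],:r.shape[1]]=r; o[:l.shape[0],560:560+l.shape[1]]=l
cv2.imwrite("pics/cM.png",o)
```

```text
(no output)
```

View pics/cB.png

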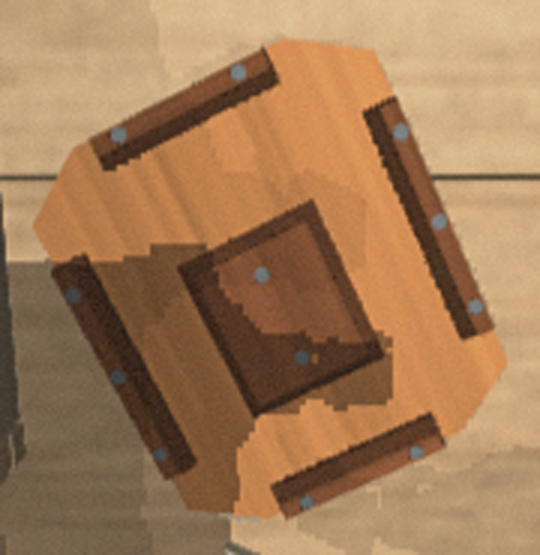

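View pics/cM.png

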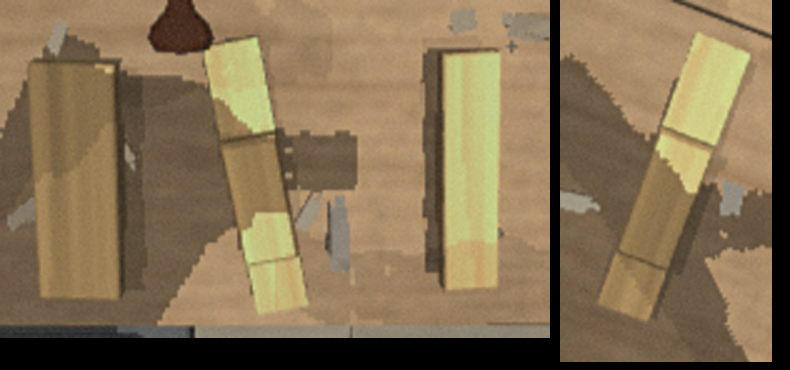

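Board: the wide end is at the upper left, where the block-to-fence gap is larger, so yaw is about +27°. I'll take half-turned views so that any camera mount bias cancels.

Run:
```python
from h import *
d=np.array([np.cos(np.radians(27)),np.sin(np.radians(27))]); b=np.array([.548,-.008])
for f,p,yaw in [("wL2",(0.48,0.45,0.25),-160),("wB1",(*(b+.02*d),.19),207-360),("wR2",(0.465,-0.29,0.25),180),("wB2",(*(b-.02*d),.19),27)]:
    try: manip.move_ptp(p,[180,0,yaw])
    except manip.PlanningError as e: print(f,e); continue
    manip.sleep(.15); c,im=shot("wrist",f); print(f,np.round(manip.current_qpos(),0), manip.current_time_s())
a=[load(f)[1] for f in("wB1","wB2")]
cv2.imwrite("pics/mont2.png",np.hstack([cv2.resize(a[0][0:300,80:480],(400,300)),cv2.resize(a[1][0:300,80:480],(400,300))]))
a=[load(f)[1] for f in("wR2","wL2")]
cv2.imwrite("pics/mont3.png",np.hstack([a[0][0:300,80:480],a[1][0:300,80:480]]))
```

```text
wL2 [-17.  39. -55.  84.  33.  74.  35.] 7.5667
wB1 [ 32.  38. -61. 102.  37.  63.  76.] 9.45
wR2 [ 66.  31. -60. 100.  30.  66.  86.] 10.85
wB2 [ 11.  25. -20. 108.  11.  49. -78.] 13.4833
```

View pics/mont2.png

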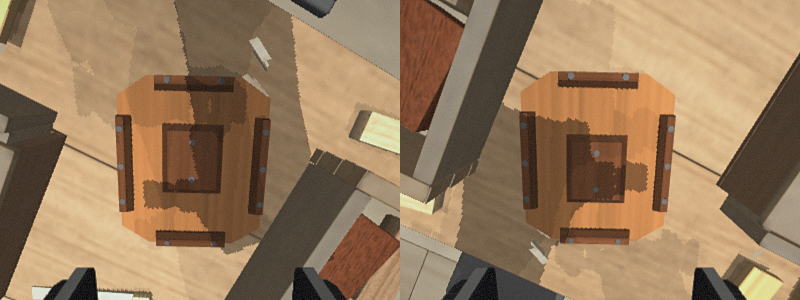

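View pics/mont3.png

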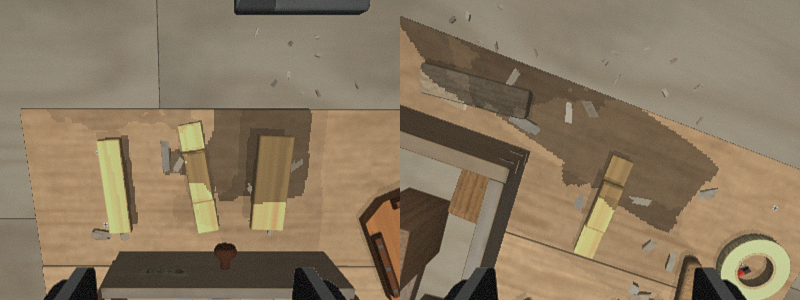

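Both board views are aligned, with the block at (162–223, 124–192) in wB1 and the rails and stiles clearly visible. I'll sample hues for the masks.

Run:
```python
from h import *
def s(f,pts):
    h=cv2.cvtColor(cv2.GaussianBlur(load(f)[1],(3,3),0),cv2.COLOR_BGR2HSV); print(f,[(k,h[y,x].tolist()) for k,(x,y) in pts.items()])
s("wB1",dict(block=(275,150),blocksh=(290,180),bev=(244,150),fence=(270,82),fenceL=(202,150),wood=(220,110),woodsh=(310,110),woodsh2=(240,200)))
s("wB2",dict(block=(270,150),blocksh=(280,185),fence=(280,78),fenceR=(342,150),wood=(310,150),woodsh=(220,150),woodsh2=(310,180)))
s("wR2",dict(rail=(190,180),railsh=(355,170),raillit=(348,215),bench=(240,230),benchsh=(315,170),stl=(285,215),stsh=(280,165),side=(208,180)))
```

```text
wB1 [('block', [12, 142, 79]), ('blocksh', [11, 139, 77]), ('bev', [11, 152, 89]), ('fence', [11, 136, 62]), ('fenceL', [11, 152, 131]), ('wood', [14, 151, 171]), ('woodsh', [14, 143, 91]), ('woodsh2', [13, 146, 129])]
wB2 [('block', [11, 150, 117]), ('blocksh', [11, 142, 81]), ('fence', [11, 146, 117]), ('fenceR', [11, 143, 80]), ('wood', [13, 149, 203]), ('woodsh', [14, 144, 115]), ('woodsh2', [13, 147, 137])]
wR2 [('rail', [27, 93, 195]), ('railsh', [18, 113, 138]), ('raillit', [26, 96, 194]), ('bench', [17, 97, 171]), ('benchsh', [16, 97, 116]), ('stl', [27, 94, 195]), ('stsh', [18, 116, 149]), ('side', [16, 102, 85])]
```

```bash
cat > meas.py <<'E'
from h import *
def snap(im,a,b,w=3.0):
    g=cv2.GaussianBlur(im,(3,3),0).astype(np.float32).sum(2)
    a,b=np.array(a,float),np.array(b,float); t=(b-a)/np.linalg.norm(b-a); n=np.array([-t[1],t[0]])
    o=np.arange(-w-.5,w+.51,.25); pts=[]
    for s in np.linspace(.12,.88,30):
        p=(a+s*(b-a))+o[:,None]*n
        v=cv2.remap(g,p[None,:,0].astype(np.float32),p[None,:,1].astype(np.float32),cv2.INTER_LINEAR)[0]
        d=abs(v[4:]-v[:-4]); k=d.argmax()
        if d[k]>25: pts.append(p[k+2])
    pts=np.array(pts,np.float32)
    if len(pts)<6: return a,b,9
    for _ in range(2):
        vx,vy,x,y=cv2.fitLine(pts,cv2.DIST_HUBER,0,.01,.01).ravel(); m=np.array([-vy,vx]); r=(pts-[x,y])@m
        k=abs(r)<max(.6,1.5*np.median(abs(r))); pts=pts[k]
    L=lambda q:np.array([x,y])+np.array([vx,vy])*((q-[x,y])@[vx,vy])
    return L(a),L(b),np.sqrt(np.mean(r[k]**2))
def obj(f,name,ends,sides,ze,zs):
    """ends: (+x end, -x end) lines, sides: (+y, -y) lines, all in pixels"""
    c,im=load(f); E=[];S=[];res=[]
    for lst,z,out in((ends,ze,E),(sides,zs,S)):
        for a,b in lst:
            p,q,r=snap(im,a,b); out.append(ray(c,[p,q],z)[:,:2]); res.append(round(float(r),2))
    em=[e.mean(0) for e in E]; u0=(em[0]-em[1])/np.linalg.norm(em[0]-em[1])
    ds=[]
    for s in S:
        d=s[1]-s[0]; d=d*np.sign(d@u0); ds.append(d/np.linalg.norm(d))
    u=sum(ds); u/=np.linalg.norm(u); n=np.array([-u[1],u[0]])
    l=[e@u for e in em]; w=[s.mean(0)@n for s in S]
    pos=u*(l[0]+l[1])/2+n*(w[0]+w[1])/2
    print(f,name,pos.round(4),"yaw",[round(float(np.degrees(np.arctan2(d[1],d[0]))),1) for d in ds],"L %.1f W %.1f"%(1e3*(l[0]-l[1]),1e3*(w[0]-w[1])),res)
    return pos,np.degrees(np.arctan2(u[1],u[0]))
E
python3 - <<'E'
from meas import *
q=lambda A,B,C,D:(((A,B),(D,C)),((A,D),(B,C)))   # A,B +x end (left,right), C,D -x end (right,left)
o=lambda pts,dx,dy,s:[(dx+x/s,dy+y/s) for x,y in pts]
def rect(f,n,pts,z):
    e,s=q(*pts); return obj(f,n,e,s,z,z)
# board block and inner fences
rect("wB2","block",[(247,135),(307,135),(305,202),(248,202)],.020)
rect("wB1","block",[(302,192),(243,191),(242,124),(303,125)],.020)
obj("wB2","fence",(((240,88),(317,87)),((242,229),(308,229))),(((217,112),(217,208)),((338,115),(338,208))),.020,.020)
obj("wB1","fence",(((237,232),(303,232)),((235,91),(313,91))),(((334,118),(330,213)),((212,115),(212,210))),.020,.020)
rect("wR","brail",o([(30,61),(119,60),(121,298),(41,297)],165,110,2.5),.028)
rect("wR2","brail",o([(252,230),(286,230),(294,137),(257,137)][1::-1]+[(257,137),(294,137)],80,0,1),.028)
rect("wR","trail",o([(443,53),(499,52),(498,288),(443,291)],165,110,2.5),.028)
rect("wR2","trail",o([(130,233),(109,234),(97,139),(119,138)],80,0,1),.028)
def stile(f,n,E,S): obj(f,n,E,S,.014,.028)
p=o([(204,52),(258,38),(259,315),(308,304),(222,142),(249,265),(276,132),(298,257)],165,110,2.5)
stile("wR","stR",((p[0],p[1]),(p[2],p[3])),((p[4],p[5]),(p[6],p[7])))
p=o([(697,33),(750,54),(598,303),(646,321),(663,131),(620,248),(714,148),(666,268)],215-224,75,2.5)
stile("wL","stL",((p[0],p[1]),(p[2],p[3])),((p[4],p[5]),(p[6],p[7])))
p=o([(197,234),(217,229),(178,126),(201,121)],80,0,1)
p+=o([(211,203),(206,151),(191,205),(185,154)],80,0,1)
stile("wR2","stR",((p[0],p[1]),(p[2],p[3])),((p[4],p[5]),(p[6],p[7])))
p=o([(575,248),(594,256),(612,153),(634,162)],-320,0,1)+o([(606,228),(626,186),(587,220),(603,178)],-320,0,1)
stile("wL2","stL",((p[0],p[1]),(p[2],p[3])),((p[4],p[5]),(p[6],p[7])))
i=[]
for f,(x,y,w,h) in dict(wR2=(160,110,230,135),wL2=(240,140,85,125)).items(): i.append(cv2.resize(load(f)[1][y:y+h,x:x+w],None,fx=2.5,fy=2.5,interpolation=cv2.INTER_CUBIC))
O=np.zeros((340,790,3),np.uint8); O[:i[0].shape[0],:i[0].shape[1]]=i[0]; O[:i[1].shape[0],577:577+i[1].shape[1]]=i[1]; cv2.imwrite("pics/cM2.png",O)
E
```

```text
wB2 block [ 0.5455 -0.0107] yaw [25.9, 25.7] L 61.9 W 53.7 [0.26, 0.27, 0.24, 0.28]
wB1 block [ 0.5456 -0.0109] yaw [25.5, 25.4] L 61.7 W 53.5 [0.08, 0.22, 0.23, 0.07]
wB2 fence [ 0.5513 -0.0082] yaw [25.8, 27.0] L 125.9 W 106.3 [0.29, 0.27, 0.27, 0.28]
wB1 fence [ 0.5504 -0.0083] yaw [25.9, 25.8] L 126.0 W 106.0 [0.0, 0.25, 0.24, 0.28]
wR brail [ 0.4791 -0.2057] yaw [-1.9, -2.3] L 102.4 W 35.0 [0.11, 0.27, 0.25, 0.22]
wR2 brail [ 0.4781 -0.2056] yaw [-1.7, -2.1] L 102.8 W 35.1 [0.0, 0.26, 0.22, 0.25]
wR trail [ 0.4833 -0.3747] yaw [3.5, 3.5] L 102.7 W 22.9 [0.27, 0.21, 0.0, 0.2]
wR2 trail [ 0.4825 -0.3745] yaw [3.5, 3.6] L 102.6 W 23.1 [0.07, 0.27, 0.26, 0.22]
wR stR [ 0.4768 -0.2834] yaw [11.4, 10.2] L 124.0 W 21.7 [0.25, 0.16, 0.27, 0.23]
wL stL [0.5192 0.4732] yaw [-1.2, -1.4] L 124.2 W 21.9 [0.24, 0.21, 0.2, 0.22]
wR2 stR [ 0.4769 -0.2832] yaw [10.2, 11.0] L 123.5 W 22.0 [0.21, 0.24, 0.27, 0.23]
wL2 stL [0.5189 0.473 ] yaw [-1.7, -1.4] L 123.1 W 22.0 [0.0, 0.19, 0.23, 0.2]
```

View pics/cM2.png

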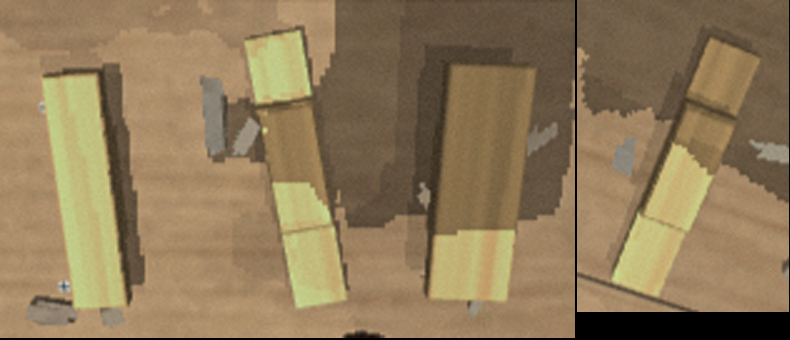

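Both views agree to about 0.5 mm. The board origin is (0.5509, -0.0082) with yaw 25.7. I'll start with the left stile.

```bash
cat > act.py <<'E'
from meas import *
BO=np.array([.5509,-.0082]); BY=25.7; H=.20; G=.026
rot=lambda a:np.array([[np.cos(a),-np.sin(a)],[np.sin(a),np.cos(a)]])
def at(xy,yaw,loc): return np.array(xy)+rot(np.radians(yaw))@np.array(loc)
def wrap(a): return (a+180)%360-180
def pick(xy,yaw,tyaw,w,n=60):
    manip.set_gripper(w+.024)
    manip.move_ptp([*xy,H],[180,0,wrap(tyaw)]); print("over",np.round(manip.current_qpos()))
    manip.movel([*xy,G+.03],feed=.25); s=manip.movel([*xy,G],feed=.08,stop_force=15)
    manip.set_gripper(w-.006,n); print("grip",s,manip.current_grip_width(),manip.current_finger_force())
    manip.movel([*xy,H],feed=.2); print("held",manip.current_grip_width(),manip.current_time_s())
def place(xy,tyaw,w,floor=.018):
    manip.move_ptp([*xy,H],[180,0,wrap(tyaw)])
    manip.movel([*xy,floor+G+.014],feed=.2); s=manip.movel([*xy,floor+G+.0007],feed=.03,stop_force=20)
    print("down",s,np.round(np.array(manip.current_tcp_pos())-[*xy,floor+G],4),np.round(manip.current_ft_force(),1))
    return s
def release(xy,w):
    manip.set_gripper(w+.016); manip.movel([*xy,H],feed=.25); print("t",manip.current_time_s())
E
python3 - <<'E'
from act import *
manip.goto_joints([-4,20,0,104,0,56,112])
print(manip.current_tcp_pos(),manip.current_orientation())
sx=at((.519,.4731),-1.4,(-.006,0)); pick(sx,0,180-1.4,.024)
t=at(BO,BY,(-.006,.040)); s=place(t,BY+180,.024)
if not s: release(t,.024)
shot("wrist","p1")
E
```

```text
[ 0.52721836 -0.01009784  0.25256708] [ 1.79998155e+02 -4.29569988e-03 -1.54022263e+02]
over [-47.  37.   1.  82.  -0.  61.  42.]
grip False 0.022354402900385727 60.73541387915611
held 0.022288178691016142 21.1083
down False [-0.0001 -0.      0.0006] [-0.8  0.4 -0.3]
t 25.2917
```

Run:
```python
from act import *
sx=at((.4768,-.2833),10.7,(-.006,0)); pick(sx,0,180+10.7,.024)
t=at(BO,BY,(-.006,-.040)); s=place(t,BY+180,.024)
if not s:
    release(t,.024)
    b=at(BO,BY,(.02,0)); manip.move_ptp([*b,H],[180,0,wrap(BY+180)]); manip.sleep(.1); shot("wrist","p2")
    cv2.imwrite("pics/p2c.png",cv2.resize(load("p2")[1][50:270,180:360],None,fx=2.7,fy=2.7,interpolation=cv2.INTER_CUBIC))
```

```text
over [ 25.  25.   2. 105.  -1.  50. 128.]
grip False 0.022490169448229312 59.423106014728546
held 0.022711168419949218 29.4
down False [-0.      0.      0.0008] [-1.   0.7  4.2]
t 32.9417
```

View pics/p2c.png

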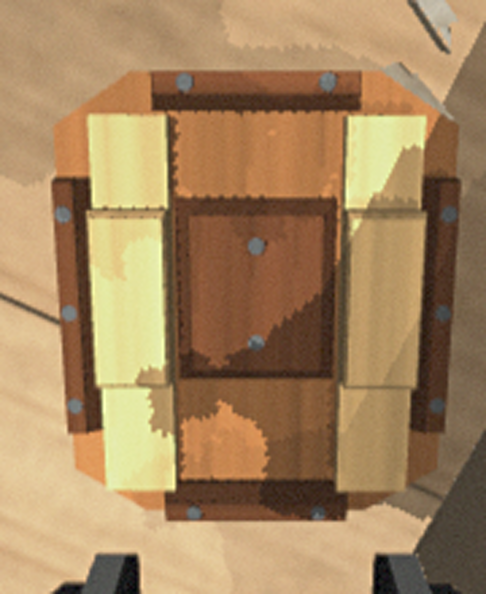

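Both stiles lie straight in their side channels, with the long laps at the wide end (image bottom). Now the bottom rail.

Run:
```python
from act import *
pick((.4786,-.2057),0,180-2.0,.036)
t=at(BO,BY,(.044,0)); s=place(t,BY+90,.036)
if not s:
    release(t,.036)
    pick((.4829,-.3746),0,180+3.5,.024)
    t=at(BO,BY,(-.050,0)); s=place(t,BY+90,.024)
    if not s:
        release(t,.024)
        b=at(BO,BY,(.02,0)); manip.move_ptp([*b,H],[180,0,wrap(BY+180)])
manip.sleep(.1); shot("wrist","p3"); shot("scene","s3")
a=cv2.resize(load("p3")[1][50:270,170:370],None,fx=2.2,fy=2.2,interpolation=cv2.INTER_CUBIC)
b=cv2.resize(load("s3")[1][190:250,275:345],None,fx=5,fy=5,interpolation=cv2.INTER_CUBIC)
o=np.zeros((490,800,3),np.uint8); o[:a.shape[0],:a.shape[1]]=a; o[:b.shape[0],445:445+b.shape[1]]=b; cv2.imwrite("pics/p3c.png",o)
```

```text
over [ 14.  23.   5. 109.  -3.  48. 109.]
grip False 0.0343795660536722 59.993997160345316
held 0.034383926762495444 37.2417
down True [-0.      0.0002  0.0009] [-0.7  0.1  7. ]
```

View pics/p3c.png

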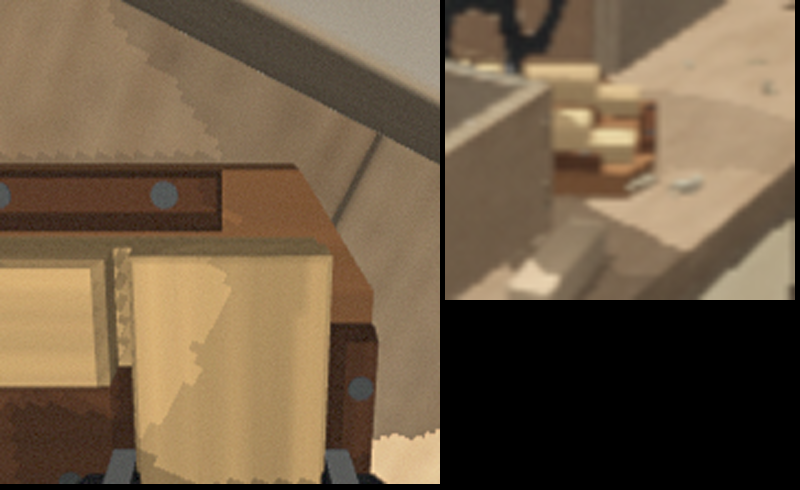

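The rail stopped 0.9 mm above the floor, which is effectively down, and it sits between the block and the end fence. I'll release it and set the top rail.

Run:
```python
from act import *
release(at(BO,BY,(.044,0)),.036)
pick((.4829,-.3746),0,180+3.5,.024)
t=at(BO,BY,(-.050,0)); s=place(t,BY+90,.024)
if manip.current_tcp_pos()[2]-.018-G<.0018:
    release(t,.024)
    b=at(BO,BY,(.02,0)); manip.move_ptp([*b,H],[180,0,wrap(BY+180)])
manip.sleep(.1); shot("wrist","p4"); shot("scene","s4"); shot("top","t4")
a=cv2.resize(load("p4")[1][50:270,170:370],None,fx=2.2,fy=2.2,interpolation=cv2.INTER_CUBIC)
b=cv2.resize(load("s4")[1][190:250,275:345],None,fx=5,fy=5,interpolation=cv2.INTER_CUBIC)
o=np.zeros((490,800,3),np.uint8); o[:a.shape[0],:a.shape[1]]=a; o[:b.shape[0],445:445+b.shape[1]]=b; cv2.imwrite("pics/p4c.png",o)
```

```text
t 41.1
over [ 31.  30.   3.  96.  -2.  54. 129.]
grip False 0.022584492863438613 59.19656038284302
held 0.022185134162181083 45.4083
down False [-0.0001  0.      0.0005] [-0.1  0.4 -0.1]
t 49.4
```

View pics/p4c.png

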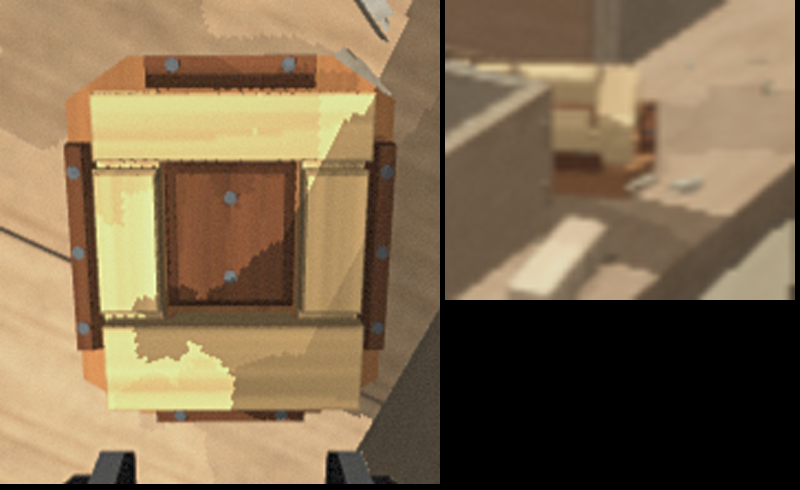

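The frame looks closed in the picture. I'll probe the four corners lightly with the shut fingers to confirm that everything is fully down (top at 46 mm).

Run:
```python
from act import *
manip.set_gripper(0)
for l in [(.044,.038),(.044,-.038),(-.006,-.04),(-.05,-.038),(-.05,.038),(-.006,.04)]:
    p=at(BO,BY,l); manip.movel([*p,.085],feed=.25)
    s=manip.movel([*p,.054],feed=.03,stop_force=8); z=manip.current_tcp_pos()[2]; print(l,s,round((z-.014)*1e3,2)); manip.movel([*p,.085],feed=.2)
b=at(BO,BY,(.02,0)); manip.movel([*b,H],feed=.25); manip.sleep(.1); print(manip.current_time_s())
shot("wrist","p5")
q=lambda A,B,C,D:(((A,B),(D,C)),((A,D),(B,C)))
P=lambda pts:[(170+x/2.2,50+y/2.2) for x,y in pts]
for n,a in dict(bot=[(361,408),(108,408),(104,325),(367,325)],top=[(367,165),(93,160),(90,93),(376,93)]).items():
    e,s=q(*P(a)); # e = +x/-x (board) edges, s= sides
    obj("p5",n,(s[0],s[1]),(e[1],e[0]),.046,.046)
print(at(BO,BY,(.044,0)),at(BO,BY,(-.05,0)))
```

```text
(0.044, 0.038) True 45.86
(0.044, -0.038) True 45.82
(-0.006, -0.04) True 46.15
(-0.05, -0.038) True 45.74
(-0.05, 0.038) True 45.75
(-0.006, 0.04) True 46.12
60.9833
p5 bot [0.5901 0.0121] yaw [115.7, 115.6] L 103.1 W 35.5 [0.16, 0.21, 0.0, 0.0]
p5 top [ 0.5055 -0.0291] yaw [114.3, 115.8] L 102.5 W 24.8 [0.14, 0.29, 0.24, 0.07]
[0.59054739 0.010881  ] [ 0.50584615 -0.02988295]
```

All six probe points read within 0.3 mm of 46 mm, and both rails are centred to about 1 mm. I'm handing in.

```bash
python3 -c "
from station import manip
print(manip.job_done())"
```

```text
the job is handed in; nothing more can be done
None
```

The door frame is dry-fitted on the board and handed in at about 61 s: stiles first, then bottom rail and top rail, laps closed, all tops probed within 0.3 mm of the 46 mm fully-down height, and the sticks and try square not handled.

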